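# Point out the failed print and log the reject

## Task

One of the four furniture feet on the build plate stopped printing half-way. Point it out to the bench camera: bring the fingertips straight down over the middle of it, about two centimetres above its top, and keep still there for at least two seconds, touching none of the feet and never going close over a finished one. Then log the reject: press the larger of the two push buttons all the way down with the fingertips, let it come back up and move clear; leave the small button and everything else alone.

Things in the scene. Friction and masses are not known exactly. Their poses are not given: they have to be found in the camera images.
- plate: The printer's build plate: dark steel square, 220 x 220 mm, 6 mm thick, fixed on the table, with a small tab on one edge. Origin: centre of its underside, its axes along its edges. The four feet stand on it in a square, about 100 mm apart (at least 80 mm), so opened-out fingers could strike a neighbour.
- foot_short: The failed print: the same white furniture foot, but only 42 mm tall; it ends in a flat top 34 mm across that shows the dark infill grid. Flange 48 mm across and 8 mm high at the bottom. Stands loose on the plate, in any of the four places; light, and pushed over or aside by a touch. Origin: centre of its underside, z up.
- foot_short_top (a point): Centre of the flat top of the failed print, 48 mm above the table; z up. The robot's TCP lies 19 mm behind the fingertips.
- foot_a: Furniture foot printed in white plastic, finished and good: 90 mm tall, round flange 48 mm across and 8 mm high at the bottom, then a column tapering from 38 to 28 mm, with a flat cap 36 mm across on top. Stands loose and upright on the build plate. Origin: centre of its underside, z up.
- foot_b: Furniture foot printed in white plastic, finished and good: 90 mm tall, round flange 48 mm across and 8 mm high at the bottom, then a column tapering from 38 to 28 mm, with a flat cap 36 mm across on top. Stands loose and upright on the build plate. Origin: centre of its underside, z up.
- foot_c: Furniture foot printed in white plastic, finished and good: 90 mm tall, round flange 48 mm across and 8 mm high at the bottom, then a column tapering from 38 to 28 mm, with a flat cap 36 mm across on top. Stands loose and upright on the build plate. Origin: centre of its underside, z up.
- foot_a_top (a point): Centre of the top of this finished foot, 96 mm above the table; z up.
- foot_b_top (a point): Centre of the top of this finished foot, 96 mm above the table; z up.
- foot_c_top (a point): Centre of the top of this finished foot, 96 mm above the table; z up.
- big_button (a joint): How far the larger push button is pressed: 0 m up, 0.006 m all the way down; it springs back when let go. About 5 N presses it fully down.
- big_button_top (a point): Centre of the top face of the larger button, a white disc 44 mm across on a black collar on its grey switch box, 62 mm above the table when up; it moves down with the button. Presses straight down.
- big_box: Grey switch box under the larger button, 70 x 70 x 40 mm, fixed on the table. Origin: centre of its underside.
- small_button (a joint): How far the smaller push button is pressed: 0 m up, 0.006 m all the way down. Not to be pressed.
- small_button_top (a point): Centre of the top face of the smaller button, a white disc 20 mm across on a black collar on a like switch box, 62 mm above the table. The two buttons stand side by side, to the right of the plate, in either order.
- spool: White spool of grey filament lying flat, 160 mm across, 55 mm high, loose. Origin: centre of its underside.
- scraper: Scraper (spatula) 200 mm long lying on the table, loose.
- mug: White mug, 76 mm across, 85 mm high, loose. Origin: centre of its underside.

How it is judged:
By the outcome, as a careful person would: the job done as asked, in the order asked, and still so for the second after the job is handed in, with the robot touching nothing.
It also fails if it takes over 45 s, if anything falls off the work surface, if the arm or the gripper's body presses on something with over 40 N, if the wrist force passes 120 N, or if a joint passes its speed limit or range.

## Robot

A 6-joint arm with a two-finger parallel gripper is mounted at the origin on the work surface. World frame = base frame: x ahead of the robot, y to its left, z up, the work surface at z = 0. Lengths are in m, angles in rad, forces in N, time in s.
With the tool pointing down it reaches from about 0.275 to 0.825 m from the base axis. Payload 4.9 kg.
Tool frame: the origin (TCP) lies between the finger pads, 19 mm behind the fingertips; this is the grasp point; z points along the fingers, y is the line along which they close (so a half turn about z gives the same grasp; the last joint's range is limited). The gripper opens to 85 mm and grips with 20 to 120 N. Pads are 22 mm wide; open, the fingers measure 114 mm over their backs; the gripper's body (76 mm by 85 mm) begins 54 mm behind the grasp point. The pads swing forward as they close: fully open they stand 13 mm farther back than shut.
Start: joints at [-1.296, 0.326, -0.193, 1.052, 0, 1.437], TCP at [0.219, -0.505, 0.25] pointing down, gripper open.
Joint ranges: [-2.65, 2.65], [-0.97, 1.79], [-1.3, 1.35], [-1.93, 2.1], [-1.47, 1.37], [-3.14, 3.14]. Speed limits (rad/s): [2.57, 2.57, 3.14, 3.14, 3.14, 3.14].

## Interface

Orientations are given as a unit quaternion [x, y, z, w].
In Python, from station import * gives the robot as it stands. The module is installed in compiled form; this text tells all that it offers.
- The arm moves only by the tool move_arm, never from a script. Its argument "motion" is a list of rows, each an object with "linear": the shift along the tool's x, y, z scaled (see below), a list of three; "yaw": the turn about the tool's z scaled (see below); "fingers": the opening, from 0 (shut) to 1 (fully open). A call has exactly 5 rows; each row is the pose to reach, as a shift and turn from the pose commanded when the call began, along the tool's axes at that moment; what a row does not reach only later rows make up. The controller multiplies each number of a shift by 400 mm and each number of a turn by 1.5 rad. A row lasts 1/10 s, in which the tool goes at most 50 mm and 8.59 degrees, less where a joint would pass 70% of its speed; a pose out of reach is approached as far as the arm can. A call with a number of a shift or a turn outside -1 to 1 is refused whole. A call with a gripper value outside its range is refused whole. The fingers move at their own pace and stop on an object; the grip force is fixed at half the most. Time passes only in rows, so rows that repeat a pose let the fingers close, or fill a call up. It gives the time, the measured TCP pose, the force, the opening and the grip force at its end, in the units of the state.
- read_state(): the state, without advancing time (a new reading comes with each control period).
- snapshot(name): name is "scene" or "top"; returns a dict with "color" (384x512x3 uint8, red, green, blue), "z_map" (384x512 float32, m along the optical axis (not along the pixel's ray), 0 where there is no reading), "K" (3x3 intrinsics, pixels), "rvec" (rotation vector, rad) and "tvec" (3), from world to camera coordinates, as OpenCV has them. Camera axes: x right, y down, z forward; pixel columns grow to the right and rows downward; lengths in m; the calibration is good to about 2 mm. A picture is of the moment at which its call begins.
- close_job(): hands the job in; it is judged then, once.
Trained networks look in the newest picture that a camera, given by its name, has taken for a name from the list of things; names that differ only in an ending like _2 or _b are one class to them, and where a whole thing is asked for, a point or a joint stands for the part that bears it (a point fixed in the world has none). Each returns a list of dicts, best first, with "confidence" (0 to 1); they miss things now and then, are a little off and sometimes report something else, mostly with a low value. They report only what shows in the picture. A call takes as long as a camera call.
- boxes_of(camera, name): "position" ([row, column] in pixels, amid what is visible of it).
The state is a dict: "t": time; "joint_pos": joint angles; "joint_velocities": joint speeds; "tau": joint torques, N m; "position": TCP position; "ee_rot": TCP orientation; "contact_force": force on the tool from outside, world axes, zero at the start; "ft_torque": the same for the moment, N m; "width": opening from 0.0 (shut) to 1.0 (fully open); "gripper_force": force on a finger pad.
Only numpy, scipy, OpenCV 4.12 (cv2) and the standard library are available. Lean on these libraries where they do the work, as an engineer would, in place of code of your own. Each camera call takes 0.05 s, during which the arm holds its last target. There are 200 camera calls.

## Working session

There is one attempt and no reset: what is moved stays moved. The work goes in short steps, Python scripts to look and compute and a tool call to move; the robot and the scene stay as the last step left them, time stands still between calls to the robot, and variables do not carry over. Pictures are saved under pics/ and viewed, at most 10 in all, crops included, and the job is handed in when it is done.

Besides the shell and the picture viewer there is one more tool, called after ">>>" as name(argument=value, ...), one argument or row to a line, values as JSON. move_arm: Moves the arm, as the interface text tells. Shifts and turns lie within -1 to 1; 1 stands for 400 mm of shift or 1.5 rad of turn. Its arguments: {"type":"object","properties":{"motion":{"type":"array"}},"required":["motion"]}

```bash
mkdir -p pics; cat > h.py <<'E'
from station import *
import numpy as np, cv2
def world(s):
    K=s["K"];R=cv2.Rodrigues(np.array(s["rvec"],float))[0];t=np.array(s["tvec"],float).reshape(3)
    z=s["z_map"];v,u=np.mgrid[:z.shape[0],:z.shape[1]]
    c=np.stack([(u-K[0][2])/K[0][0]*z,(v-K[1][2])/K[1][1]*z,z],-1)
    w=(c-t)@R; w[z==0]=np.nan
    return w
E
python3 - <<'E'
from h import *
for n in("top","scene"):
    s=snapshot(n);w=world(s)
    np.savez(f"pics/{n}.npz",w=w,c=s["color"])
    cv2.imwrite(f"pics/{n}1.png",s["color"][...,::-1])
    for o in("foot_short","foot_a","big_button","small_button","spool","mug","scraper"):
        for d in boxes_of(n,o)[:4]:
            r,c=map(int,d["position"]);print(n,o,r,c,round(d["confidence"],2),np.round(w[r,c],3))
st=read_state();print(st["t"],st["position"],st["ee_rot"],st["width"],st["contact_force"])
E
```

```text
top foot_short 217 238 0.74 [0.513 0.123 0.049]
top foot_a 179 204 0.71 [0.619 0.217 0.094]
top foot_a 182 241 0.68 [0.608 0.111 0.099]
top foot_a 216 204 0.47 [0.513 0.216 0.095]
top big_button 235 392 0.7 [ 0.455 -0.318  0.061]
top small_button 217 202 0.27 [0.51  0.221 0.099]
top spool 139 369 0.91 [ 0.741 -0.269  0.054]
top mug 173 126 0.96 [0.659 0.477 0.005]
top mug 218 238 0.71 [0.51  0.124 0.048]
top scraper 234 140 0.79 [0.468 0.426 0.007]
top scraper 214 203 0.72 [0.519 0.219 0.095]
scene foot_short 200 109 0.65 [ 0.766 -0.241  0.055]
scene foot_short 212 279 0.64 [0.527 0.127 0.028]
scene foot_short 238 285 0.56 [0.583 0.178 0.006]
scene foot_a 241 292 0.75 [0.636 0.222 0.063]
scene foot_a 221 316 0.74 [0.533 0.232 0.053]
scene foot_a 228 257 0.58 [0.632 0.127 0.05 ]
scene big_button 210 279 0.57 [0.526 0.126 0.033]
scene spool 197 106 0.63 [ 0.761 -0.259  0.054]
scene mug 304 395 0.71 [0.687 0.46  0.078]
scene scraper 254 405 0.73 [0.466 0.439 0.005]
scene scraper 141 170 0.62 [ 0.456 -0.329  0.064]
0.8 [ 0.21864935 -0.5047142   0.25000169] [9.79186585e-01 2.02962143e-01 1.02371847e-05 2.94685095e-05] 1.0042483779574762 [ 0.15101801 -0.00790759  0.10046238]
```

```bash
python3 - <<'E'
from h import *
d=np.load("pics/top.npz");w=d["w"];c=d["c"]
z=w[...,2];x=w[...,0];y=w[...,1]
def comp(m,name):
    n,l,st,ce=cv2.connectedComponentsWithStats(m.astype(np.uint8))
    for i in range(1,n):
        if st[i,4]>8:
            p=w[l==i];mid=(np.nanmin(p,0)+np.nanmax(p,0))/2
            print(name,st[i],np.round(p.mean(0),4),np.round(mid,4),np.round(np.ptp(p,axis=0),3),c[l==i].mean(0).round())
near=(x>.4)&(x<.72)&(y>.03)&(y<.32)
comp((z>.088)&near,"tall")
comp((z>.040)&(z<.058)&near,"short")
right=(y<-.02)&(x>.25)&(x<.68)
comp((z>.03)&(z<.13)&right,"box")
comp((z>.053)&(z<.075)&right,"btn")
comp((z>.053)&(z<.075)&right&(c.min(-1)>150),"btnwhite")
a=cv2.imread("pics/top1.png");b=cv2.imread("pics/scene1.png")
cv2.imwrite("pics/v1.png",cv2.resize(a,(800,600)));cv2.imwrite("pics/v2.png",cv2.resize(b,(800,600)))
E
```

```text
tall [196 172  13  13 128] [0.6211 0.2223 0.0961] [0.6216 0.2223 0.096 ] [0.035 0.034 0.013] [91. 91. 86.]
tall [234 172  12  12 121] [0.6216 0.1151 0.0962] [0.6215 0.1153 0.0967] [0.034 0.031 0.01 ] [104. 105.  99.]
tall [196 208  13  12 129] [0.5201 0.2216 0.0962] [0.5202 0.2218 0.0958] [0.031 0.035 0.009] [94. 94. 89.]
short [201 178  10  10  22] [0.6118 0.2159 0.0487] [0.6173 0.2194 0.0484] [0.025 0.026 0.017] [38. 37. 35.]
short [237 179  10   8  17] [0.6111 0.1095 0.0487] [0.6155 0.1127 0.0495] [0.02  0.027 0.015] [42. 42. 40.]
short [205 211   6  11  16] [0.5147 0.2106 0.0494] [0.5174 0.2128 0.0505] [0.029 0.014 0.015] [38. 38. 36.]
short [232 212  12  12 107] [0.5121 0.1243 0.0485] [0.5119 0.1251 0.047 ] [0.033 0.033 0.014] [73. 74. 71.]
box [357 159  32   6 140] [ 0.6731 -0.2753  0.0555] [ 0.6714 -0.2756  0.0544] [0.017 0.091 0.01 ] [105. 106. 100.]
box [324 199  29  28 564] [ 0.5227 -0.1706  0.0434] [ 0.5234 -0.1715  0.0486] [0.08  0.081 0.035] [50. 50. 49.]
box [379 222  25  25 597] [ 0.4577 -0.3189  0.0502] [ 0.4585 -0.324   0.0486] [0.071 0.073 0.037] [56. 56. 54.]
btn [357 159  32   6 126] [ 0.6732 -0.2756  0.0559] [ 0.6714 -0.2756  0.0563] [0.017 0.091 0.006] [106. 106. 100.]
btn [334 207  12  11  73] [ 0.5224 -0.1722  0.0582] [ 0.5232 -0.1726  0.0596] [0.029 0.032 0.013] [56. 56. 53.]
btn [383 224  20  20 255] [ 0.4584 -0.3217  0.0602] [ 0.4591 -0.3219  0.06  ] [0.055 0.056 0.014] [74. 74. 70.]
```

View pics/v1.png

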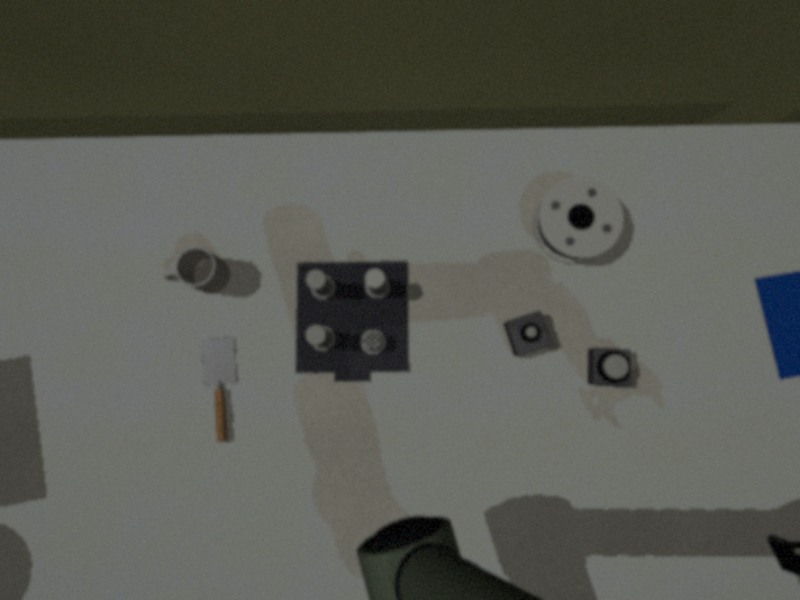

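View pics/v2.png

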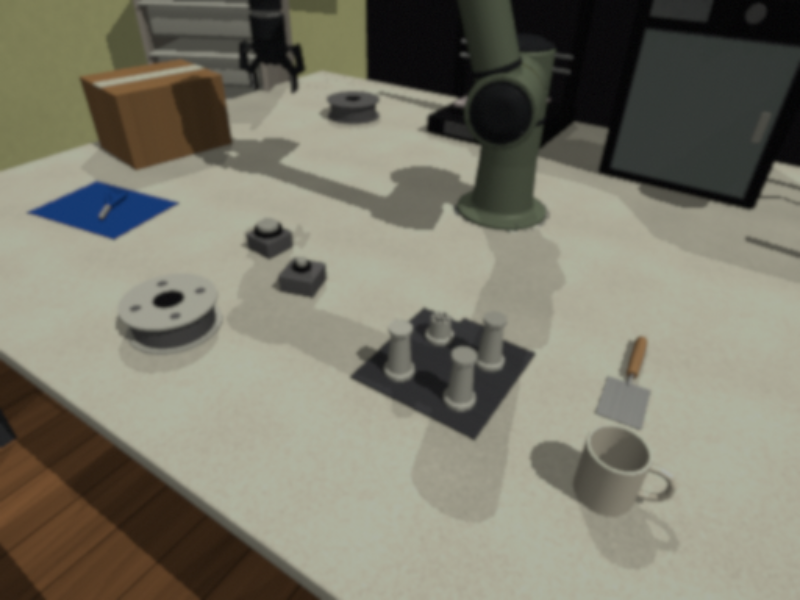

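The top view (800 px wide) shows the failed foot with its infill grid at about (373, 341). The finished feet are at (318, 280), (376, 280) and (319, 336), the big button at (615, 366) and the small one at (531, 332). The scene view agrees.

The depth measurements are consistent with the given sizes:
- **Failed foot:** top at (0.512, 0.1245, 0.048).
- **Big button:** collar centre at (0.4585, -0.322, about 0.061).

I'm moving with the fingers shut and turning the gripper square to the plate.

>>> move_arm(
  motion=[
    {"linear":[0.075,-0.066,0],"yaw":-0.09,"fingers":0},
    {"linear":[0.15,-0.132,0],"yaw":-0.18,"fingers":0},
    {"linear":[0.225,-0.2,0],"yaw":-0.27,"fingers":0},
    {"linear":[0.3,-0.266,0],"yaw":-0.36,"fingers":0},
    {"linear":[0.374,-0.332,0],"yaw":-0.45,"fingers":0},
  ],
)

```text
t: 1.3
position: [0.3035, -0.3219, 0.2501]
ee_rot: [0.855, 0.518, 0.0, 0.0]
contact_force: [-1.0, 0.4, 0.2]
width: 0.142
gripper_force: 0.0
```

```bash
cat > go.py <<'E'
from h import *
import sys
from scipy.spatial.transform import Rotation as R
x,y,z=map(float,sys.argv[1:4])
s=read_state();r=R.from_quat(s["ee_rot"]);m=r.as_matrix()
yaw=np.arctan2(m[1,0],m[0,0])
print("t",s["t"],"pos",np.round(s["position"],4),"yaw",round(yaw,3),"tilt",m[2].round(3),"w",s["width"],"F",np.round(s["contact_force"],2),"q",np.round(s["joint_pos"],2))
print("lin",np.round(m.T@(np.array([x,y,z])-s["position"])/.4,4),"yaw",round(-(np.pi/2-yaw)/1.5,4))
E
python3 go.py .512 .1245 .25
```

```text
t 1.3 pos [ 0.3035 -0.3219  0.2501] yaw 1.089 tilt [-0.  0. -1.] w 0.1415578690231315 F [-0.95  0.38  0.19] q [-0.98  0.13 -0.45  0.99  0.    1.07]
lin [ 1.2305e+00 -5.5400e-02  1.0000e-04] yaw -0.3212
```

>>> move_arm(
  motion=[
    {"linear":[0.11,-0.005,0],"yaw":-0.07,"fingers":0},
    {"linear":[0.22,-0.01,0],"yaw":-0.14,"fingers":0},
    {"linear":[0.33,-0.015,0],"yaw":-0.2,"fingers":0},
    {"linear":[0.44,-0.02,0],"yaw":-0.26,"fingers":0},
    {"linear":[0.55,-0.025,0],"yaw":-0.32,"fingers":0},
  ],
)

```text
t: 1.8
position: [0.3978, -0.1227, 0.2503]
ee_rot: [0.708, 0.706, 0.0, 0.001]
contact_force: [2.0, -0.4, 0.2]
width: 0.003
gripper_force: 0.0
```

```bash
python3 go.py .512 .1245 .25
```

```text
t 1.8 pos [ 0.3978 -0.1227  0.2503] yaw 1.567 tilt [-0.     0.001 -1.   ] w 0.003354075814952742 F [ 1.99 -0.42  0.2 ] q [-0.48  0.08 -0.51  0.98 -0.    1.1 ]
lin [0.6189 0.2832 0.0008] yaw -0.0024
```

>>> move_arm(
  motion=[
    {"linear":[0.11,0.05,0],"yaw":0,"fingers":0},
    {"linear":[0.22,0.1,0],"yaw":0,"fingers":0},
    {"linear":[0.33,0.15,0],"yaw":0,"fingers":0},
    {"linear":[0.44,0.2,0],"yaw":0,"fingers":0},
    {"linear":[0.53,0.24,0],"yaw":0,"fingers":0},
  ],
)

```text
t: 2.3
position: [0.4955, 0.0896, 0.2502]
ee_rot: [0.709, 0.705, 0.0, 0.0]
contact_force: [0.7, -1.9, 0.0]
width: -0.002
gripper_force: 0.0
```

```bash
python3 - <<'E'
from h import *
for _ in range(4): snapshot("top")
E
python3 go.py .512 .1245 .25
```

```text
t 2.5 pos [0.4945 0.0876 0.2497] yaw 1.566 tilt [-0.001 -0.001 -1.   ] w -0.002119347883011125 F [ 0.53 -0.31  0.13] q [ 0.03  0.24 -0.31  1.02 -0.    1.6 ]
lin [ 0.0924  0.0432 -0.0008] yaw -0.0033
```

>>> move_arm(
  motion=[
    {"linear":[0.046,0.022,0],"yaw":0,"fingers":0},
    {"linear":[0.092,0.043,0],"yaw":0,"fingers":0},
    {"linear":[0.092,0.043,0.1],"yaw":0,"fingers":0},
    {"linear":[0.092,0.043,0.2],"yaw":0,"fingers":0},
    {"linear":[0.092,0.043,0.3],"yaw":0,"fingers":0},
  ],
)

```text
t: 3.0
position: [0.512, 0.1222, 0.1292]
ee_rot: [0.71, 0.704, 0.0, 0.001]
contact_force: [-0.1, 0.3, -0.6]
width: -0.002
gripper_force: 0.0
```

```bash
python3 - <<'E'
from h import *
for _ in range(3): snapshot("top")
s=snapshot("scene");w=world(s)
cv2.imwrite("pics/s2.png",s["color"][...,::-1])
p=read_state()["position"]
m=(np.hypot(w[...,0]-p[0],w[...,1]-p[1])<.045)&(w[...,2]>.075)
rows=np.where(m)[0]
print(np.histogram(w[m][:,2],bins=np.arange(.075,.2,.01)))
q=w[m];q=q[np.argsort(q[:,2])][:12];print(q.round(4))
cv2.imwrite("pics/v3.png",cv2.resize(s["color"][100:280,180:420,::-1],(800,600),interpolation=cv2.INTER_CUBIC))
E
python3 go.py .512 .1245 .087
```

```text
(array([ 0,  0,  0, 10, 29, 30, 34, 18, 69, 48, 66, 59]), array([0.075, 0.085, 0.095, 0.105, 0.115, 0.125, 0.135, 0.145, 0.155,
       0.165, 0.175, 0.185, 0.195]))
[[0.516  0.1203 0.1106]
 [0.5164 0.1291 0.1113]
 [0.5179 0.1271 0.1114]
 [0.5164 0.1147 0.1117]
 [0.5169 0.1236 0.1125]
 [0.517  0.1322 0.113 ]
 [0.5151 0.1283 0.1133]
 [0.5071 0.1323 0.1134]
 [0.5178 0.1183 0.1139]
 [0.5035 0.133  0.1147]
 [0.5164 0.1317 0.1154]
 [0.5153 0.1339 0.1157]]
t 3.2 pos [0.5117 0.1225 0.1304] yaw 1.562 tilt [-0.    -0.002 -1.   ] w 0.000765744163376572 F [ 0.14 -1.19  1.11] q [ 0.09  0.4  -0.42  0.75 -0.    1.67]
lin [0.005  0.0008 0.1086] yaw -0.0059
```

View pics/v3.png

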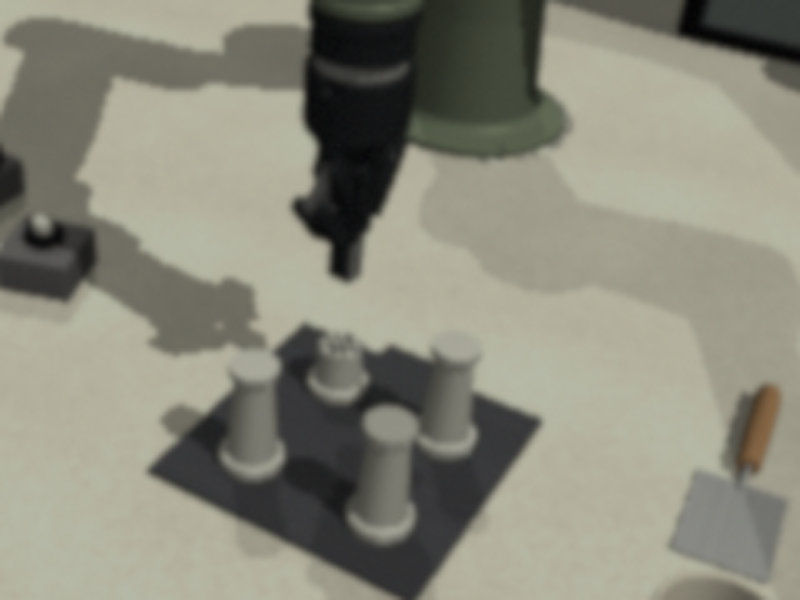

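The shut fingertips at crop pixel (345, 278) hang directly above the failed foot at (340, 345). Depth puts them at 0.111 m, which is the expected 19 mm below the TCP. I'm descending to 2 cm above the top.

>>> move_arm(
  motion=[
    {"linear":[0.003,0,0.03],"yaw":0,"fingers":0},
    {"linear":[0.005,0.001,0.06],"yaw":0,"fingers":0},
    {"linear":[0.005,0.001,0.09],"yaw":0,"fingers":0},
    {"linear":[0.005,0.001,0.108],"yaw":0,"fingers":0},
    {"linear":[0.005,0.001,0.108],"yaw":0,"fingers":0},
  ],
)

```text
t: 3.7
position: [0.5116, 0.1257, 0.0855]
ee_rot: [0.71, 0.705, -0.001, -0.001]
contact_force: [0.0, -1.3, -0.6]
width: 0.0
gripper_force: 0.0
```

```bash
python3 go.py .512 .1245 .087
```

```text
t 3.7 pos [0.5116 0.1257 0.0855] yaw 1.564 tilt [-0.    -0.002 -1.   ] w 0.0004179364169033259 F [ 0.04 -1.35 -0.65] q [ 0.1   0.46 -0.47  0.65 -0.    1.68]
lin [-0.003   0.0011 -0.0038] yaw -0.0046
```

>>> move_arm(
  motion=[
    {"linear":[0,0,0],"yaw":0,"fingers":0},
    {"linear":[0,0,0],"yaw":0,"fingers":0},
    {"linear":[0,0,0],"yaw":0,"fingers":0},
    {"linear":[0,0,0],"yaw":0,"fingers":0},
    {"linear":[0,0,0],"yaw":0,"fingers":0},
  ],
)

```text
t: 4.2
position: [0.5128, 0.1258, 0.087]
ee_rot: [0.71, 0.705, 0.0, 0.0]
contact_force: [0.3, 0.5, -0.3]
width: 0.001
gripper_force: 0.0
```

>>> move_arm(
  motion=[
    {"linear":[0,0,0],"yaw":0,"fingers":0},
    {"linear":[0,0,0],"yaw":0,"fingers":0},
    {"linear":[0,0,0],"yaw":0,"fingers":0},
    {"linear":[0,0,0],"yaw":0,"fingers":0},
    {"linear":[0,0,0],"yaw":0,"fingers":0},
  ],
)

```text
t: 4.7
position: [0.5126, 0.1257, 0.0868]
ee_rot: [0.71, 0.705, -0.0, -0.0]
contact_force: [-0.3, -0.2, 0.5]
width: 0.0
gripper_force: 0.0
```

>>> move_arm(
  motion=[
    {"linear":[0,0,0],"yaw":0,"fingers":0},
    {"linear":[0,0,0],"yaw":0,"fingers":0},
    {"linear":[0,0,0],"yaw":0,"fingers":0},
    {"linear":[0,0,0],"yaw":0,"fingers":0},
    {"linear":[0,0,0],"yaw":0,"fingers":0},
  ],
)

```text
t: 5.2
position: [0.5126, 0.1257, 0.0868]
ee_rot: [0.71, 0.705, 0.0, 0.0]
contact_force: [0.0, 0.1, -0.7]
width: 0.001
gripper_force: 0.0
```

>>> move_arm(
  motion=[
    {"linear":[0,0,0],"yaw":0,"fingers":0},
    {"linear":[0,0,0],"yaw":0,"fingers":0},
    {"linear":[0,0,0],"yaw":0,"fingers":0},
    {"linear":[0,0,0],"yaw":0,"fingers":0},
    {"linear":[0,0,0],"yaw":0,"fingers":0},
  ],
)

```text
t: 5.7
position: [0.5126, 0.1258, 0.0868]
ee_rot: [0.71, 0.705, 0.0, -0.0]
contact_force: [-1.0, 0.6, -0.3]
width: -0.003
gripper_force: 0.0
```

>>> move_arm(
  motion=[
    {"linear":[0,0,0],"yaw":0,"fingers":0},
    {"linear":[0,0,0],"yaw":0,"fingers":0},
    {"linear":[0,0,0],"yaw":0,"fingers":0},
    {"linear":[0,0,0],"yaw":0,"fingers":0},
    {"linear":[0,0,0],"yaw":0,"fingers":0},
  ],
)

```text
t: 6.2
position: [0.5126, 0.1257, 0.0868]
ee_rot: [0.71, 0.705, -0.0, -0.0]
contact_force: [0.2, -0.3, 0.2]
width: -0.001
gripper_force: 0.0
```

>>> move_arm(
  motion=[
    {"linear":[0,0,0],"yaw":0,"fingers":0},
    {"linear":[0,0,0],"yaw":0,"fingers":0},
    {"linear":[0,0,0],"yaw":0,"fingers":0},
    {"linear":[0,0,0],"yaw":0,"fingers":0},
    {"linear":[0,0,0],"yaw":0,"fingers":0},
  ],
)

```text
t: 6.7
position: [0.5126, 0.1257, 0.0868]
ee_rot: [0.71, 0.705, 0.0, -0.0]
contact_force: [0.4, 0.0, -0.3]
width: -0.0
gripper_force: 0.0
```

```bash
python3 - <<'E'
from h import *
s=snapshot("top");w=world(s);z=w[...,2]
for (r0,c0) in((172,196),(172,234),(208,196)):
    a=w[r0-3:r0+16,c0-3:c0+16].reshape(-1,3);a=a[(a[:,2]>.088)&(a[:,2]<.105)];print(len(a),a.mean(0).round(4))
m=(z>.05)&(z<.07)&(w[...,1]<-.25)&(w[...,0]<.55)&(w[...,0]>.35)
p=w[m];m2=np.abs(p[:,2]-.062)<.004
print("btn",p[m2].mean(0).round(4))
g=s["color"].max(-1);k=m&(g>90);print(k.sum(),w[k].mean(0).round(4),np.ptp(w[k],axis=0).round(3))
E
python3 go.py .458 -.3215 .2
```

```text
1 [0.6392 0.2252 0.0959]
1 [0.6347 0.1025 0.0944]
0 [nan nan nan]
btn [ 0.4581 -0.3233  0.0624]
167 [ 0.4572 -0.3229  0.0626] [0.04  0.041 0.011]
t 6.75 pos [0.5126 0.1257 0.0868] yaw 1.564 tilt [ 0. -0. -1.] w -0.0022504604162381626 F [-0.07  0.11 -0.58] q [ 0.1   0.46 -0.47  0.65  0.    1.68]
lin [-1.119  -0.1286 -0.2831] yaw -0.0047<stdin>:4: RuntimeWarning: Mean of empty slice.
  ret = um.true_divide(
```

Held still for about 3 s. I'm going up, then across to the big button, which now measures (0.4575, -0.323, 0.0625).

>>> move_arm(
  motion=[
    {"linear":[0,0,-0.09],"yaw":0,"fingers":0},
    {"linear":[0,0,-0.19],"yaw":0,"fingers":0},
    {"linear":[0,0,-0.28],"yaw":0,"fingers":0},
    {"linear":[-0.1,-0.012,-0.28],"yaw":0,"fingers":0},
    {"linear":[-0.2,-0.024,-0.28],"yaw":0,"fingers":0},
  ],
)

```text
t: 7.25
position: [0.5034, 0.0456, 0.2004]
ee_rot: [0.708, 0.706, 0.001, 0.001]
contact_force: [0.3, -0.9, 0.1]
width: -0.001
gripper_force: 0.0
```

>>> move_arm(
  motion=[
    {"linear":[-0.1,-0.012,0],"yaw":0,"fingers":0},
    {"linear":[-0.2,-0.024,0],"yaw":0,"fingers":0},
    {"linear":[-0.3,-0.036,0],"yaw":0,"fingers":0},
    {"linear":[-0.4,-0.048,0],"yaw":0,"fingers":0},
    {"linear":[-0.5,-0.06,0],"yaw":0,"fingers":0},
  ],
)

```text
t: 7.75
position: [0.4766, -0.1556, 0.1989]
ee_rot: [0.71, 0.705, 0.0, 0.0]
contact_force: [1.4, 0.3, -0.9]
width: 0.001
gripper_force: 0.0
```

>>> move_arm(
  motion=[
    {"linear":[-0.1,-0.012,0],"yaw":0,"fingers":0},
    {"linear":[-0.2,-0.024,0],"yaw":0,"fingers":0},
    {"linear":[-0.3,-0.034,0],"yaw":0,"fingers":0},
    {"linear":[-0.37,-0.044,0],"yaw":0,"fingers":0},
    {"linear":[-0.4,-0.048,0],"yaw":0,"fingers":0},
  ],
)

```text
t: 8.25
position: [0.4562, -0.3165, 0.1987]
ee_rot: [0.711, 0.704, -0.0, 0.0]
contact_force: [0.8, -0.0, -0.1]
width: 0.0
gripper_force: 0.0
```

```bash
python3 - <<'E'
from h import *
for _ in range(4): snapshot("top")
E
python3 go.py .4575 -.323 .1
```

```text
t 8.45 pos [ 0.4566 -0.3128  0.1986] yaw 1.564 tilt [ 0.001 -0.    -1.   ] w 0.002554330926179071 F [-0.26 -0.13  0.03] q [-0.73  0.37 -0.26  0.94  0.    0.84]
lin [-0.0258  0.0025  0.2463] yaw -0.0044
```

>>> move_arm(
  motion=[
    {"linear":[-0.025,0.002,0],"yaw":0,"fingers":0},
    {"linear":[-0.025,0.002,0.08],"yaw":0,"fingers":0},
    {"linear":[-0.025,0.002,0.16],"yaw":0,"fingers":0},
    {"linear":[-0.025,0.002,0.245],"yaw":0,"fingers":0},
    {"linear":[-0.025,0.002,0.245],"yaw":0,"fingers":0},
  ],
)

```text
t: 8.95
position: [0.4552, -0.3208, 0.0969]
ee_rot: [0.709, 0.705, -0.0, -0.004]
contact_force: [0.1, -0.6, -0.2]
width: 0.001
gripper_force: 0.0
```

```bash
python3 go.py .4575 -.323 .074
python3 - <<'E'
from h import *
s=snapshot("scene")
cv2.imwrite("pics/v4.png",cv2.resize(s["color"][60:240,70:310,::-1],(800,600),interpolation=cv2.INTER_CUBIC))
E
```

```text
t 8.95 pos [ 0.4552 -0.3208  0.0969] yaw 1.565 tilt [ 0.006 -0.006 -1.   ] w 0.0006957378196767077 F [ 0.12 -0.61 -0.2 ] q [-0.75  0.49 -0.37  0.72 -0.    0.83]
lin [-0.0058  0.0061  0.0571] yaw -0.0037
```

View pics/v4.png

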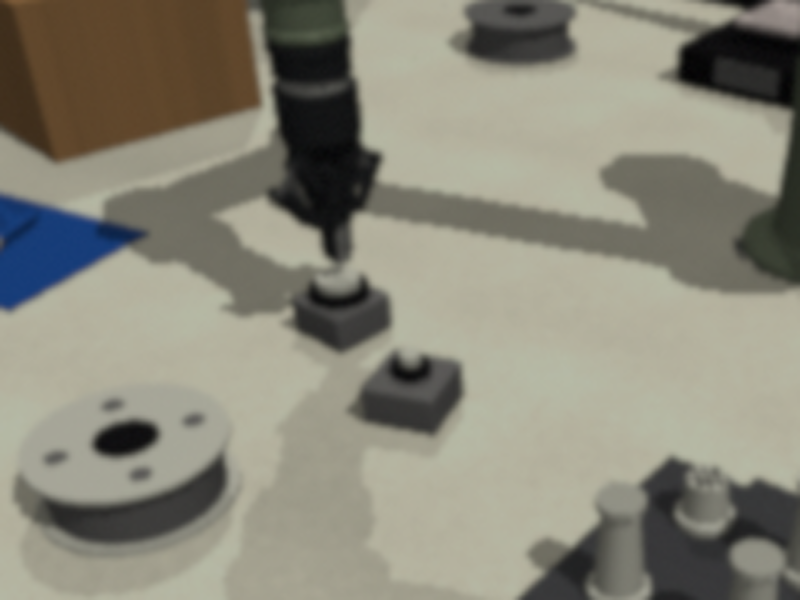

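The tips at crop pixel (340, 258) are over the middle of the big button's disc at (338, 280), and clear of the small button. I'm pressing down in small steps and watching the force.

>>> move_arm(
  motion=[
    {"linear":[0,0.003,0.025],"yaw":0,"fingers":0},
    {"linear":[0,0.003,0.045],"yaw":0,"fingers":0},
    {"linear":[0,0.003,0.055],"yaw":0,"fingers":0},
    {"linear":[0,0.003,0.063],"yaw":0,"fingers":0},
    {"linear":[0,0.003,0.063],"yaw":0,"fingers":0},
  ],
)

```text
t: 9.5
position: [0.4593, -0.3243, 0.0761]
ee_rot: [0.71, 0.705, 0.0, 0.001]
contact_force: [0.7, 1.0, 4.5]
width: 0.004
gripper_force: 2.0
```

```bash
python3 -c "import h;[h.snapshot('top') for _ in range(2)]"; python3 go.py .4575 -.323 .074
```

```text
t 9.6 pos [ 0.4593 -0.3243  0.0763] yaw 1.564 tilt [-0.001  0.001 -1.   ] w -0.0033189294233041573 F [1.14 0.4  3.72] q [-0.75  0.52 -0.38  0.67  0.    0.83]
lin [ 0.0031 -0.0045  0.0058] yaw -0.0046
```

>>> move_arm(
  motion=[
    {"linear":[0,0,0.002],"yaw":0,"fingers":0},
    {"linear":[0,0,0.004],"yaw":0,"fingers":0},
    {"linear":[0,0,0.005],"yaw":0,"fingers":0},
    {"linear":[0,0,0.006],"yaw":0,"fingers":0},
    {"linear":[0,0,0.006],"yaw":0,"fingers":0},
  ],
)

```text
t: 10.1
position: [0.4593, -0.3243, 0.0746]
ee_rot: [0.71, 0.705, 0.0, 0.001]
contact_force: [-0.9, 2.5, 13.3]
width: -0.001
gripper_force: 6.4
```

The force is 13 N and the tip has stopped moving, well over the 5 N needed, so the button is on its end stop. I'm releasing and lifting clear.

>>> move_arm(
  motion=[
    {"linear":[0,0,0],"yaw":0,"fingers":0},
    {"linear":[0,0,-0.03],"yaw":0,"fingers":0},
    {"linear":[0,0,-0.1],"yaw":0,"fingers":0},
    {"linear":[0,0,-0.2],"yaw":0,"fingers":0},
    {"linear":[0,0,-0.3],"yaw":0,"fingers":0},
  ],
)

```text
t: 10.6
position: [0.4574, -0.3232, 0.1936]
ee_rot: [0.71, 0.705, -0.0, -0.002]
contact_force: [0.4, -0.7, 0.1]
width: -0.003
gripper_force: 0.0
```

>>> move_arm(
  motion=[
    {"linear":[-0.1,-0.1,0],"yaw":0,"fingers":0},
    {"linear":[-0.2,-0.15,0],"yaw":0,"fingers":0},
    {"linear":[-0.3,-0.2,0],"yaw":0,"fingers":0},
    {"linear":[-0.38,-0.25,0],"yaw":0,"fingers":0},
    {"linear":[-0.38,-0.25,0],"yaw":0,"fingers":0},
  ],
)

```text
t: 11.1
position: [0.3545, -0.4789, 0.1928]
ee_rot: [0.712, 0.702, -0.001, -0.0]
contact_force: [-0.5, 0.4, -0.2]
width: 0.0
gripper_force: 0.0
```

```bash
python3 - <<'E'
from h import *
for _ in range(4): s=snapshot("top")
w=world(s);o=np.load("pics/top.npz")["w"]
b=lambda w,r,c:np.nanmedian(w[r-2:r+3,c-2:c+3].reshape(-1,3),axis=0).round(4)
for n,r,c in(("A",178,202),("B",178,240),("C",214,202),("S",218,238),("big",234,393),("small",212,340)): print(n,b(o,r,c),b(w,r,c))
cv2.imwrite("pics/v5.png",cv2.resize(s["color"][...,::-1],(800,600)))
E
python3 go.py .4 -.4 .2
```

```text
A [0.6213 0.222  0.0963] [0.6216 0.2225 0.096 ]
B [0.6201 0.1138 0.0962] [0.6201 0.1138 0.0964]
C [0.5189 0.2213 0.0962] [0.5188 0.221  0.0972]
S [0.51   0.1235 0.0484] [0.51   0.1235 0.0488]
big [ 0.4574 -0.32    0.0617] [ 0.4573 -0.3203  0.0624]
small [ 0.5223 -0.172   0.0628] [ 0.5224 -0.1723  0.0619]
t 11.3 pos [ 0.3575 -0.474   0.1927] yaw 1.564 tilt [ 0.002 -0.001 -1.   ] w -0.0009338428867409274 F [ 0.08 -0.06  1.08] q [-1.05  0.45 -0.16  0.96  0.    0.53]
lin [ 0.1858  0.105  -0.0179] yaw -0.0043
```

View pics/v5.png

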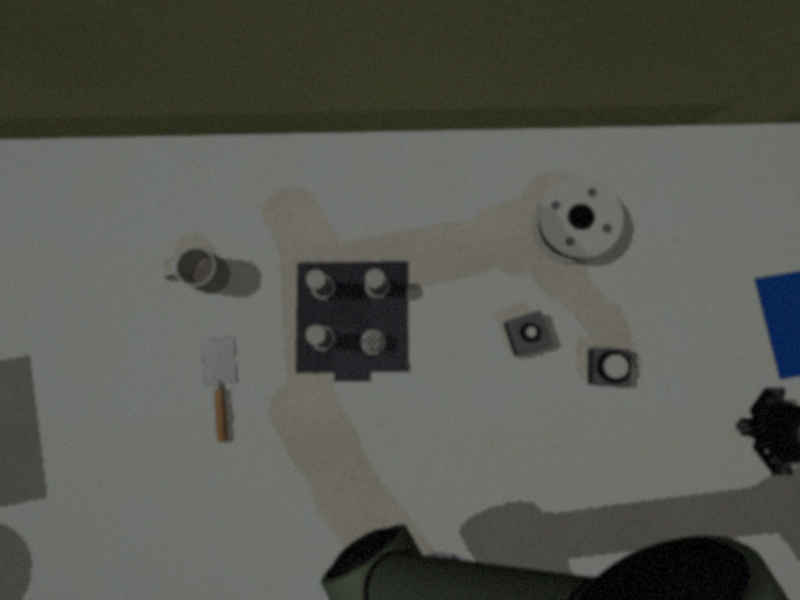

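The picture shows all four feet where they were (the failed one at (373, 341)). The big button is back up at (615, 366), the small one at (531, 332) is unchanged, and the gripper is clear at (775, 430).

```bash
python3 -c "from station import *; print(close_job())"
```

```text
the job is handed in; nothing more can be done
None
```

The job is handed in: I pointed at the failed foot for about 3 s from 2 cm above, then pressed the big button to its stop (13 N) and let it come back up; the feet and the small button measured unmoved afterwards, and the arm ended clear.

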